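# Put the wiped-down cabinet shelf back in order

## Task

The frosted glass shelf from the mirrored cabinet has been wiped down and needs putting back in order. Take the blue divider from its stand and, using it like a ruler, push the amber jars back against the chrome rear rail in one straight row, then slide it fully down into its two clips to hold the row there. Lower the white cup caddy over the two chrome pins until it lies flush on the glass, stand each measuring cup upright in a well of its own, and leave the first aid box, the tall amber bottle, the thermometer case and the tweezers as they are.

Things in the scene. Friction and masses are not known exactly. Their poses are not given: they have to be found in the camera images.
- shelf: lift-out frosted glass shelf on rubber feet, fixed, 150 mm deep (its x; +x is the rear, away from the robot) and 330 mm wide (y), glass surface 18 mm above the counter. Origin at its centre, at counter height. Rear rail: flat chrome strip whole width, 18 mm high above the glass, its front face at x = +65 mm. Low end rails 12 mm high at y = +-160 mm; the front edge (x = -75 mm) is open
- shelf_top (a point): centre of the glass surface, shelf axes. Each divider clip is a pair of flared chrome cheeks, 14 mm high, 14 mm wide in y, at x = +23 mm, y = +-139 mm (in this frame); the slot between the cheeks is about 10.5 mm wide at the glass and about 16 mm at the mouth, open at both ends, and the glass is its floor. A jar touching the rear rail has its axis at x = +47 mm, and its front at x = +29 mm
- pin_left (a point): foot of the chrome locating pin at shelf x = -40 mm, y = +110 mm, on the glass; pin 8 mm diameter, 15 mm high, its top 4 mm tapering to 4 mm diameter
- pin_right (a point): the same for the pin at shelf x = -40 mm, y = -110 mm
- stand: white plastic drying stand, fixed, base 70 x 110 x 8 mm, with an upright slot along its y (two flared walls 6 mm thick, rising to 30 mm above the counter, slot about 11 mm wide at its floor, 8 mm above the counter, and 16 mm at its mouth) in which the divider stands on edge. Origin: centre of its underside
- divider: blue plastic divider strip, 8 mm thick (its x), 290 mm long (y), 30 mm high, with a finger tab 40 mm wide in y at the middle that rises in the same plane to 70 mm height; 90 g; the same either way round. Origin: centre of its lower edge, z up. It starts upright in the stand, lower edge 8 mm above the counter; it falls flat if let go where nothing holds it
- divider_left (a point): lower edge of the divider at y = +139 mm, where one clip takes it
- divider_right (a point): lower edge of the divider at y = -139 mm
- caddy: white plastic cup caddy: base plate 50 mm (x) by 242 mm (y) by 8 mm, two through holes 10.5 mm in diameter at y = +-110 mm, four round wells 38 mm across and 5 mm deep (floor 3 mm above the underside) centred at x = 0, y = +80, +37, -37 and -80 mm, and in the middle an upright grey carrying handle 12 mm thick (x), 28 mm wide (y), top 52 mm above the underside; 150 g; same either way round. Origin: centre of its underside. Starts flat on the counter
- hole_left (a point): centre of the caddy's hole at its y = +110 mm, at the underside
- hole_right (a point): centre of the caddy's hole at its y = -110 mm, at the underside
- jar0: amber ointment jar with a white lid, 36 mm diameter, 38 mm high, about 60 g, origin at the centre of its underside; starts upright on the glass, out of line; may be absent
- jar1: amber ointment jar with a white lid, 36 mm diameter, 38 mm high, about 60 g, origin at the centre of its underside; starts upright on the glass, out of line; may be absent
- jar2: amber ointment jar with a white lid, 36 mm diameter, 38 mm high, about 60 g, origin at the centre of its underside; starts upright on the glass, out of line; may be absent
- jar3: amber ointment jar with a white lid, 36 mm diameter, 38 mm high, about 60 g, origin at the centre of its underside; starts upright on the glass, out of line; may be absent
- jar4: amber ointment jar with a white lid, 36 mm diameter, 38 mm high, about 60 g, origin at the centre of its underside; starts upright on the glass, out of line; may be absent
- cup0: white plastic measuring cup, rim 38 mm, foot 33 mm across, 42 mm high, about 20 g, origin at the centre of its underside; starts upright on the counter in front of the shelf; may be absent
- cup1: white plastic measuring cup, rim 38 mm, foot 33 mm across, 42 mm high, about 20 g, origin at the centre of its underside; starts upright on the counter in front of the shelf; may be absent
- cup2: white plastic measuring cup, rim 38 mm, foot 33 mm across, 42 mm high, about 20 g, origin at the centre of its underside; starts upright on the counter in front of the shelf; may be absent
- cup3: white plastic measuring cup, rim 38 mm, foot 33 mm across, 42 mm high, about 20 g, origin at the centre of its underside; starts upright on the counter in front of the shelf; may be absent
- aid_box: white first aid box, 100 x 150 x 60 mm, handle to 72 mm; origin under its centre; leave alone
- amber_bottle: tall amber bottle, 48 mm diameter, 95 mm high; origin under its centre; leave alone
- thermo_case: clear thermometer case with a spring clip, 26 x 140 x 14 mm (18 mm over the clip), lying flat beside the shelf; origin under its centre; leave alone
- tweezers: chrome tweezers, 12 x 100 x 8 mm, lying flat beside the shelf; origin under its centre; leave alone
There are look-alikes about, which are no part of the job. Leave any green or pink look-alike of the cup2 alone.

How it is judged:
By the outcome, as a careful person would: the job done as asked, in the order asked, and still so for the second after the job is handed in, with the robot touching nothing.
Of jar0, jar1, jar2, jar3, jar4 only 3 to 5 are there at a start; the rules pass over those that are not, and their reading is None.
Of cup0, cup1, cup2, cup3 only 3 to 4 are there at a start; the rules pass over those that are not, and their reading is None.
At some moment in a run one of jar0, jar1, jar2, jar3, jar4, caddy may be knocked a few centimetres aside while the robot is not near it.
It also fails if it takes over 210 s, if anything falls off the work surface, if the arm or the gripper's body presses on something with over 40 N, if the wrist force passes 120 N, or if a joint passes its speed limit or range.

## Robot

A 7-joint arm with a two-finger parallel gripper is mounted at the origin on the work surface. World frame = base frame: x ahead of the robot, y to its left, z up, the work surface at z = 0. Lengths are in m, angles in rad, forces in N, time in s.
With the tool pointing down it reaches from about 0.35 to 0.9 m from the base axis. Payload 8.1 kg.
Tool frame: the origin (TCP) lies between the finger pads; the fingertips stand 11 mm ahead of it and the grasp point (between the pads) lies 8 mm behind it; z points along the fingers, y is the direction in which the jaws open and shut (so a half turn about z gives the same grasp; the last joint's range is limited). The gripper opens to 92 mm and grips with 3 to 60 N. Pads are 19 mm wide; open, the fingers measure 130 mm over their backs; the gripper's body (75 mm by 190 mm) begins 47 mm behind the grasp point.
Start: joints at [-1.212, 0.434, 0.025, 1.573, -0.012, 1.134, -0.075], TCP at [0.279, 0.56, 0.238] pointing down, gripper open.
Joint ranges: [-2.62, 2.62], [-0.44, 2.09], [-1.27, 1.32], [0.08, 2.57], [-1.32, 4.46], [0.12, 2], [-2.74, 2.74]. Speed limits (rad/s): [2.22, 2.22, 3.01, 3.01, 3.14, 3.14, 3.14].

## Interface

Orientations are given as a rotation vector (axis times angle).
In Python, from rig import bot gives the robot as it stands. The module is installed in compiled form; this text tells all that it offers.
- The arm moves only by the shell command python3 -m inch 'ROWS' [FORCE]. ROWS is JSON, one flat list of numbers, 7 for each row, row after row: the turn, a rotation vector about the world's x, y, z in degrees, then the shift along the world's x, y, z in m, then the gripper command: -1 is fully open, 1 is shut, values between are in proportion. A call has 1 to 8 rows; each row shifts and turns the commanded pose from where the row before left it; what a row does not reach is not made up. A row lasts 1/10 s, in which the tool goes at most 50 mm and 8.59 degrees, less where a joint would pass 70% of its speed; a pose out of reach is approached as far as the arm can. A call is refused whole if a number of a shift passes 0.05 or a number of a turn 8.59, either way. A call with a gripper value outside its range is refused whole. The fingers move at their own pace and stop on an object; FORCE is the grip in N (left out, the last holds). Time passes only in rows, so rows that do not move let the fingers close. It gives the time, the measured TCP pose, the force and the opening at its end, in the units of the state.
- bot.get_state(): the state, without advancing time (a new reading comes with each control period).
- bot.read_camera(name): name is "scene" or "top" or "wrist"; returns the picture (420x560x3 uint8, red, green, blue); there is no depth.
- bot.get_calibration(name): a dict with "K" (3x3 intrinsics, pixels), "R" (3x3) and "t" (3): a world point X has camera coordinates R X + t; the wrist camera has in their place "tool_from_camera" (4x4, takes a point from camera to tool coordinates, whose origin is the TCP and whose axes are the flange's). Camera axes: x right, y down, z forward; pixel columns grow to the right and rows downward; lengths in m; the calibration is good to about 2 mm. A picture is of the moment at which its call begins: read the wrist's pose just before it. get_calibration takes no time and is no camera call.
- bot.sign_off(): hands the job in, once; it reports no verdict.
The state is a dict: "time": time; "joint_pos": joint angles; "joint_vel": joint speeds; "tau": joint torques, N m; "eef_pos": TCP position; "orientation": TCP orientation; "force": force on the tool from outside, world axes, zero at the start; "moment": the same for the moment, N m; "gripper_width": finger opening in m.
Only numpy, scipy, OpenCV 4.12 (cv2) and the standard library are available. Lean on these libraries where they do the work, as an engineer would, in place of code of your own. Each camera call takes 0.05 s, during which the arm holds its last target. There are 200 camera calls.

## Working session

There is one attempt and no reset: what is moved stays moved. The work goes in short steps, Python scripts to look and compute and a shell command to move; the robot and the scene stay as the last step left them, time stands still between calls to the robot, and variables do not carry over. Pictures are saved under pics/ and viewed, about 12 in all and at most 16, crops included, and the job is handed in when it is done.

```bash
ls; mkdir -p pics
cat > h.py <<'E'
import numpy as np, cv2
from rig import bot
from scipy.spatial.transform import Rotation as Ro
def snap(name,fn,crop=None,scale=1):
    s=bot.get_state(); im=bot.read_camera(name)[:,:,::-1].copy()
    cv2.imwrite('pics/raw_'+fn,im)
    save(im,fn,crop,scale); return s,im
def save(im,fn,crop=None,scale=1):
    if crop: a,b,c,d=crop; im=im[b:d,a:c]
    cv2.imwrite('pics/'+fn,cv2.resize(im,None,fx=scale,fy=scale,interpolation=cv2.INTER_CUBIC))
def ray(name,px,s=None):
    c=bot.get_calibration(name);K=np.array(c['K'])
    d=np.linalg.inv(K)@np.array([px[0],px[1],1.])
    if name=='wrist':
        T=np.array(c['tool_from_camera']);R=Ro.from_rotvec(s['orientation']).as_matrix()
        return R@T[:3,3]+np.array(s['eef_pos']),R@T[:3,:3]@d
    R=np.array(c['R']);t=np.array(c['t']);return -R.T@t,R.T@d
def at(name,px,z,s=None):
    o,d=ray(name,px,s);return o+d*(z-o[2])/d[2]
def proj(name,X,s=None):
    c=bot.get_calibration(name);K=np.array(c['K'])
    X=np.atleast_2d(X)
    if name=='wrist':
        T=np.array(c['tool_from_camera']);R=Ro.from_rotvec(s['orientation']).as_matrix()
        p=(X-np.array(s['eef_pos']))@R; p=(p-T[:3,3])@T[:3,:3]
    else: p=X@np.array(c['R']).T+np.array(c['t'])
    p=p@K.T;return p[:,:2]/p[:,2:]
E
python3 - <<'E'
from h import *
s,_=snap('top','top0.png',None,1.4)
snap('scene','sc0.png',None,1.4)
print(s)
for n in('top','scene','wrist'):print(n,bot.get_calibration(n))
E
```

```text
pics
{'time': 0.0, 'joint_pos': array([-1.21162041,  0.43518084,  0.02498621,  1.57406824, -0.01160505,
        1.13400468, -0.07509136]), 'joint_vel': array([ 0.00016434,  0.0002066 ,  0.00028566, -0.0020017 ,  0.00070991,
        0.00101057, -0.00070371]), 'tau': array([ 1.15028459e-03, -6.67854238e+01,  9.86187011e-01, -3.14474702e+01,
       -6.02759072e-02,  4.23740828e-02,  1.86851898e-04]), 'eef_pos': array([0.27830184, 0.55908192, 0.23698246]), 'orientation': array([-7.18994591e-01, -3.05799289e+00,  2.35796779e-03]), 'force': array([-1.11232237, -0.03367587, -0.81948079]), 'moment': array([-0.00562999, -0.03982578,  0.01064005]), 'gripper_width': 0.09157081086964763}
top {'K': array([[481.82679365,   0.        , 277.0211925 ],
       [  0.        , 481.82679365, 205.06730889],
       [  0.        ,   0.        ,   1.        ]]), 'R': array([[ 0.02212618, -0.99975381, -0.00165841],
       [-0.99152931, -0.02173175, -0.12805215],
       [ 0.12798459,  0.00447767, -0.99176605]]), 't': array([0.00814015, 0.48512824, 1.32527244])}
scene {'K': array([[496.43552527,   0.        , 282.40748514],
       [  0.        , 496.43552527, 223.33415743],
       [  0.        ,   0.        ,   1.        ]]), 'R': array([[-0.55228535,  0.83356169,  0.0124822 ],
       [ 0.52694533,  0.36065747, -0.76958093],
       [-0.64599498, -0.41845084, -0.63842728]]), 't': array([ 0.26270916, -0.24133803,  1.53873178])}
wrist {'K': array([[336.72867256,   0.        , 270.80363569],
       [  0.        , 336.72867256, 206.74879566],
       [  0.        ,   0.        ,   1.        ]]), 'tool_from_camera': array([[ 6.41167056e-04, -9.55961484e-01, -2.93491447e-01,
         8.02004781e-02],
       [ 9.99999162e-01,  9.42974317e-04, -8.86842227e-04,
        -1.19250384e-03],
       [ 1.12454191e-03, -2.93490633e-01,  9.55961288e-01,
        -1.47354828e-01],
       [ 0.00000000e+00,  0.00000000e+00,  0.00000000e+00,
         1.00000000e+00]])}
```

View pics/top0.png

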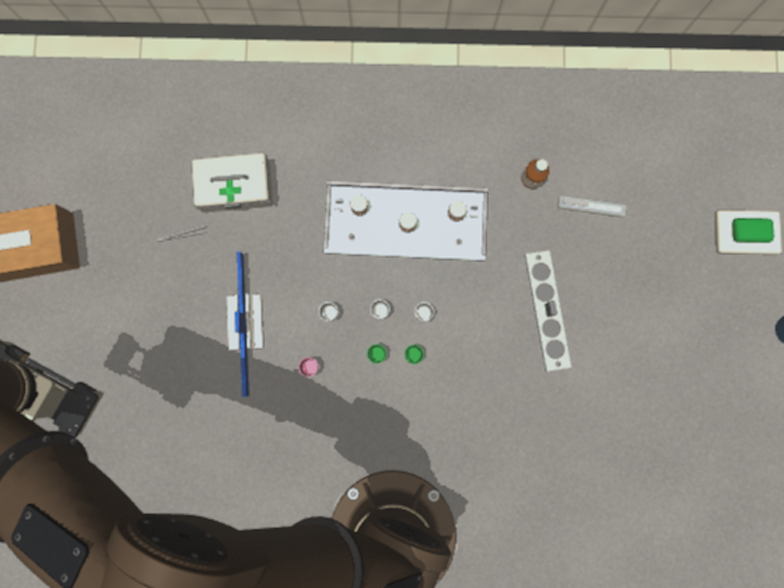

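View pics/sc0.png

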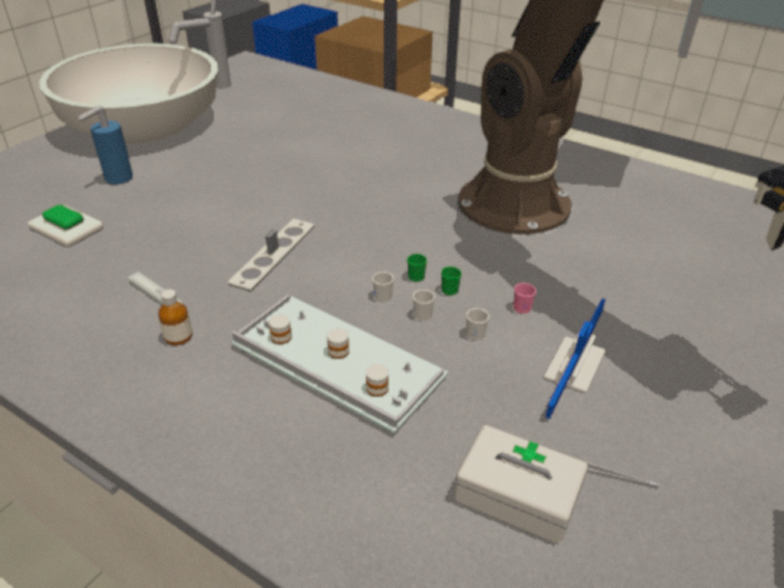

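Run:
```python
from h import *
P={'div_end_far':(239,253,.038),'div_end_near':(245,396,.038),'tab':(241,322,.078),'jarL':(359,203,.056),'jarM':(408,220,.056),'jarR':(458,209,.056),
'cupL':(329,311,.042),'cupM':(381,309,.042),'cupR':(425,312,.042),'pinL':(352,237,.033),'pinR':(459,241,.033),'handle':(550,309,.052),'holeF':(539,257,.008),'holeN':(558,365,.008),
'sTL':(328,184,.036),'sTR':(488,189,.036),'sBL':(325,253,.018),'sBR':(485,259,.018),'g1':(377,354,.04),'g2':(415,354,.04),'pk':(310,367,.04),'bot':(541,165,.095),'aid':(231,190,.07)}
for k,v in P.items(): print(k,at('top',(v[0]/1.4,v[1]/1.4),v[2]).round(3))
s=bot.get_state();R=Ro.from_rotvec(s['orientation']).as_matrix();print(R.round(3))
```

```text
div_end_far [0.547 0.32  0.038]
div_end_near [0.263 0.294 0.038]
tab [0.405 0.3   0.078]
jarL [0.65  0.08  0.056]
jarM [ 0.618 -0.019  0.056]
jarR [ 0.642 -0.118  0.056]
cupL [0.433 0.135 0.042]
cupM [0.439 0.031 0.042]
cupR [ 0.435 -0.056  0.042]
pinL [0.585 0.094 0.033]
pinR [ 0.582 -0.123  0.033]
handle [ 0.446 -0.302  0.052]
holeF [ 0.557 -0.291  0.008]
holeN [ 0.337 -0.327  0.008]
sTL [0.694 0.146 0.036]
sTR [ 0.691 -0.181  0.036]
sBL [0.554 0.149 0.018]
sBR [ 0.549 -0.178  0.018]
g1 [0.35  0.037 0.04 ]
g2 [ 0.352 -0.038  0.04 ]
pk [0.322 0.168 0.04 ]
bot [ 0.724 -0.276  0.095]
aid [0.668 0.335 0.07 ]
[[-0.895  0.446 -0.   ]
 [ 0.446  0.895 -0.001]
 [-0.    -0.001 -1.   ]]
```

```bash
python3 -m inch '[0,0,-7.9,0.03,-0.045,0,-1, 0,0,-7.9,0.03,-0.045,0,-1, 0,0,-7.9,0.03,-0.045,0,-1, 0,0,-7.9,0.03,-0.045,0,-1, 0,0,-7.9,0.02,-0.045,0,-1, 0,0,-7.9,0.02,-0.045,0,-1, 0,0,-7.9,0.02,-0.045,0,-1, 0,0,-7.9,0.02,-0.045,0,-1]' && python3 -m inch '[0,0,0,0.02,-0.045,0.01,-1, 0,0,0,0.02,-0.045,0.01,-1, 0,0,0,0.02,-0.04,0.01,-1, 0,0,0,0.02,-0.04,0.01,-1, 0,0,0,0,-0.03,0,-1, 0,0,0,0,0,0,-1, 0,0,0,0,0,0,-1]'
python3 - <<'E'
from h import *
s,_=snap('wrist','w1.png',None,1.4)
print(s['eef_pos'],Ro.from_rotvec(s['orientation']).as_matrix().round(3),s['joint_pos'])
import pickle;pickle.dump({k:s[k] for k in s},open('w1.pkl','wb'))
E
```

```text
time: 0.9
eef_pos: [0.4697, 0.2111, 0.2377]
orientation: [-2.221, -2.222, 0.0]
force: [1.5, 0.9, 0.1]
gripper_width: 0.0917
time: 1.6
eef_pos: [0.5489, 0.0132, 0.2773]
orientation: [-2.216, -2.226, 0.001]
force: [0.1, -0.3, -0.2]
gripper_width: 0.0921
[0.54892356 0.01316721 0.27731576] [[-0.004  1.    -0.001]
 [ 1.     0.004  0.   ]
 [ 0.    -0.001 -1.   ]] [-0.49215612  0.28939946  0.48427545  1.73092514 -0.14581176  1.15767138
  0.03804666]
```

View pics/w1.png

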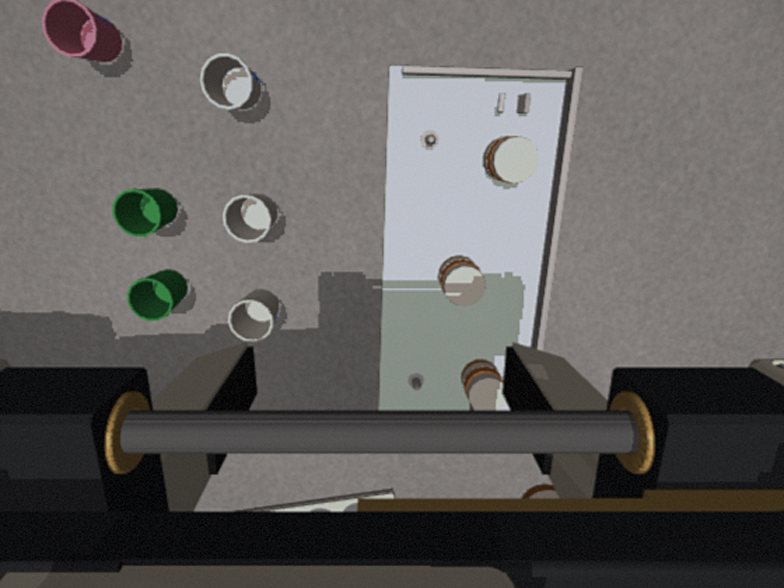

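Run:
```python
from h import *
import pickle;s=pickle.load(open('w1.pkl','rb'))
for k,v in {'pinL':(430,139,.033),'pinR':(416,380,.033),'clipFrontTop':(501,102,.032),'clipRearTop':(524,101,.032),'frontL':(389,67,.018),'frontmid':(383,300,.018),'railTopL':(575,68,.036),'railTopfar':(537,340,.036),'railIn far':(531,340,.036),
'jarL':(516,160,.056),'jarM':(465,284,.056),
'cup0':(228,82,.042),'cup1':(248,219,.042),'cup2':(252,320,.042),'g1':(138,212,.042),'g2':(150,299,.042)}.items():
  print(k,at('wrist',(v[0]/1.4,v[1]/1.4),v[2],s).round(4))
im=cv2.imread('pics/raw_w1.png');save(im,'c1.png',(260,40,420,295),2.34)
```

```text
pinL [0.5874 0.0962 0.033 ]
pinR [ 0.5822 -0.116   0.033 ]
clipFrontTop [0.6416 0.1238 0.032 ]
clipRearTop [0.6594 0.1246 0.032 ]
frontL [0.5546 0.1502 0.018 ]
frontmid [ 0.5513 -0.0433  0.018 ]
railTopL [0.6945 0.1476 0.036 ]
railTopfar [ 0.6888 -0.0742  0.036 ]
railIn far [ 0.6834 -0.0742  0.036 ]
jarL [0.6505 0.0811 0.056 ]
jarM [ 0.6177 -0.0166  0.056 ]
cup0 [0.4339 0.136  0.042 ]
cup1 [0.441  0.0335 0.042 ]
cup2 [ 0.4377 -0.0541  0.042 ]
g1 [0.3524 0.0387 0.042 ]
g2 [ 0.3519 -0.0354  0.042 ]
```

View pics/c1.png

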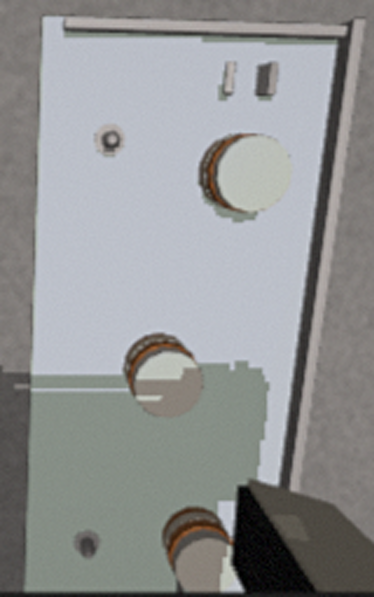

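```bash
python3 -m inch '[0,0,7.9,-0.0124,0.0241,0,-1, 0,0,7.9,-0.0124,0.0241,0,-1, 0,0,7.9,-0.0124,0.0241,0,-1, 0,0,7.9,-0.0124,0.0241,0,-1, 0,0,7.9,-0.0124,0.0241,0,-1, 0,0,7.9,-0.0124,0.0241,0,-1, 0,0,7.9,-0.0124,0.0241,0,-1, 0,0,7.9,-0.0124,0.0241,0,-1]' && python3 -m inch '[0,0,7.9,-0.0124,0.0241,-0.02,-1, 0,0,7.9,-0.0124,0.0241,-0.02,-1, 0,0,7.9,-0.0124,0.0241,-0.02,-1, 0,0,7.9,-0.0124,0.0241,-0.02,-1, 0,0,0,0,0,0,-1, 0,0,0,0,0,0,-1]'
python3 - <<'E'
from h import *
s,_=snap('wrist','w2.png',None,1.4)
print(s['eef_pos'],Ro.from_rotvec(s['orientation']).as_matrix().round(3),s['joint_pos'])
import pickle;pickle.dump({k:s[k] for k in s},open('w2.pkl','wb'))
E
```

```text
time: 2.45
eef_pos: [0.4483, 0.209, 0.2775]
orientation: [-0.705, -3.061, -0.0]
force: [0.6, -0.8, -0.3]
gripper_width: 0.0915
time: 3.05
eef_pos: [0.3991, 0.3038, 0.1972]
orientation: [0.144, -3.137, 0.001]
force: [0.3, -0.6, -0.4]
gripper_width: 0.0915
[0.39911467 0.30380233 0.19718706] [[-0.996 -0.092 -0.001]
 [-0.092  0.996 -0.001]
 [ 0.001 -0.001 -1.   ]] [-0.78346314  0.277678    0.03295692  1.92307534 -0.01156943  0.94245615
  0.91753647]
```

View pics/w2.png

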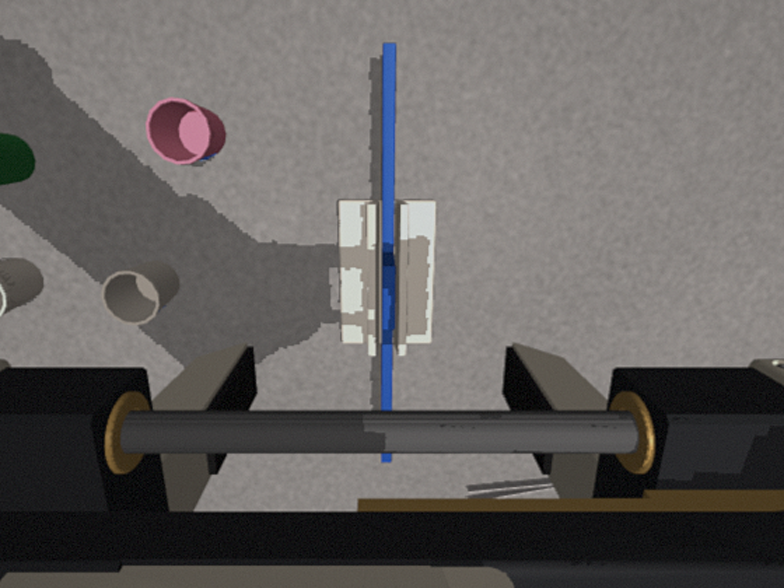

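Run:
```python
from h import *
import pickle;s=pickle.load(open('w2.pkl','rb'))
for k,v in {'nearend':(390,43,.038),'farend':(386,462,.038),'tabbot':(388,245,.038),'tabn':(389,268,.078),'tabf':(388,345,.078),'standc':(387,200,.008),'standf':(387,344,.008)}.items():
  print(k,at('wrist',(v[0]/1.4,v[1]/1.4),v[2],s).round(4))
```

```text
nearend [0.261  0.2964 0.038 ]
farend [0.5491 0.3219 0.038 ]
tabbot [0.381 0.307 0.038]
tabn [0.3864 0.3074 0.078 ]
tabf [0.4349 0.3116 0.078 ]
standc [0.355  0.3042 0.008 ]
standf [0.4646 0.3149 0.008 ]
```

```bash
python3 -m inch '[0,0,0,0.003,0.003,-0.04,-1, 0,0,0,0.003,0.002,-0.04,-1, 0,0,0,0,0,-0.03,-1, 0,0,0,0,0,-0.025,-1, 0,0,0,0,0,0,-1, 0,0,0,0,0,0,-1]' && python3 -m inch '[0,0,0,0,0,0,1, 0,0,0,0,0,0,1, 0,0,0,0,0,0,1, 0,0,0,0,0,0,1, 0,0,0,0,0,0,1, 0,0,0,0,0,0,1, 0,0,0,0,0,0,1, 0,0,0,0,0,0,1]' 30 && python3 -m inch '[0,0,0,0,0,0,1, 0,0,0,0,0,0.02,1, 0,0,0,0,0,0.03,1, 0,0,0,0,0,0.03,1, 0,0,0,0,0,0.03,1, 0,0,0,0,0,0.02,1, 0,0,0,0,0,0,1]'
```

```text
time: 3.7
eef_pos: [0.4071, 0.3075, 0.0635]
orientation: [-0.138, 3.138, -0.0]
force: [-0.8, -0.3, 0.5]
gripper_width: 0.0916
time: 4.5
eef_pos: [0.4064, 0.3078, 0.0626]
orientation: [0.141, -3.138, 0.0]
force: [0.2, 1.4, -0.5]
gripper_width: 0.0322
time: 5.2
eef_pos: [0.4077, 0.3088, 0.1954]
orientation: [-0.14, 3.135, 0.005]
force: [0.9, 1.1, -0.9]
gripper_width: 0.0005
```

```bash
python3 -m inch '[0,0,0,0,0,0,-1, 0,0,0,0,0,0,-1, 0,0,0,0,0,0,-1, 0,0,0,0,0,0,-1, 0,0,0,0,0,0,-1, 0,0,0,0,0,0,-1]'
python3 - <<'E'
from h import *
import pickle
s,_=snap('wrist','w3.png',(0,0,560,350),1.2)
print(s['eef_pos'])
im=cv2.imread('pics/raw_w3.png').astype(int);m=((im[:,:,0]>im[:,:,2]*1.6)&(im[:,:,0]>60)).astype('uint8')
im2=cv2.imread('pics/raw_w2.png').astype(int);m2=((im2[:,:,0]>im2[:,:,2]*1.6)&(im2[:,:,0]>60)).astype('uint8')
for r in (40,80,120,160,200,230,260,280):print(r,np.where(m2[r,200:400])[0][[0,-1]]+200 if m2[r,200:400].any() else None,np.where(m[r,200:400])[0][[0,-1]]+200 if m[r,200:400].any() else None)
E
```

```text
time: 5.8
eef_pos: [0.4064, 0.3077, 0.1924]
orientation: [0.141, -3.138, 0.0]
force: [0.1, 0.7, 0.4]
gripper_width: 0.0437
[0.4063589  0.30771403 0.19237384]
40 [273 282] [269 278]
80 [273 281] [269 277]
120 [273 281] [269 277]
160 [273 280] [269 277]
200 [273 281] [269 278]
230 [273 281] [270 276]
260 [272 279] [269 276]
280 [272 279] [269 276]
```

```bash
python3 -m inch '[0,0,0,0,0.001,-0.04,-0.1, 0,0,0,0,0,-0.04,-0.1, 0,0,0,0,0,-0.03,-0.1, 0,0,0,-0.001,0,-0.02,-0.1, 0,0,0,0,0,0,-0.1, 0,0,0,0,0,0,1, 0,0,0,0,0,0,1, 0,0,0,0,0,0,1]' 30 && python3 -m inch '[0,0,0,0,0,0,1, 0,0,0,0,0,0,1, 0,0,0,0,0,0,1, 0,0,0,0,0,0,1, 0,0,0,0,0,0,1, 0,0,0,0,0,0,1]'
```

```text
time: 6.65
eef_pos: [0.4062, 0.3094, 0.0639]
orientation: [-0.141, 3.137, 0.002]
force: [0.1, 0.4, 0.5]
gripper_width: 0.0309
time: 7.25
eef_pos: [0.4055, 0.3089, 0.0629]
orientation: [-0.141, 3.138, 0.001]
force: [-0.9, -1.0, 5.4]
gripper_width: 0.0078
```

```bash
python3 -m inch '[0,0,0,0,0,0.035,1, 0,0,0,0,0,0.035,1, 0,0,0,0,0,0.035,1, 0,0,-8,0.0137,-0.0268,0,1, 0,0,-8,0.0137,-0.0268,0,1, 0,0,-8,0.0137,-0.0268,0,1, 0,0,-8,0.0137,-0.0268,0,1, 0,0,-8,0.0137,-0.0268,0,1]' && python3 -m inch '[0,0,-8,0.0137,-0.0268,0,1, 0,0,-8,0.0137,-0.0268,0,1, 0,0,-8,0.0137,-0.0268,0,1, 0,0,-8,0.0137,-0.0268,0,1, 0,0,-8,0.0137,-0.0268,0,1, 0,0,-8,0.0137,-0.0268,0,1, 0,0,-8,0.0137,-0.0268,0,1, 0,0,0,0,0,0,1]' && python3 -m inch '[0,0,0,0,0,0,1, 0,0,0,0,0,0,1]'
python3 - <<'E'
from h import *
s,_=snap('wrist','w4.png',None,1.4)
print(s['eef_pos'],Ro.from_rotvec(s['orientation']).as_matrix().round(3),s['joint_pos'])
import pickle;pickle.dump({k:s[k] for k in s},open('w4.pkl','wb'))
E
```

```text
time: 8.05
eef_pos: [0.4741, 0.1735, 0.1675]
orientation: [-0.949, -2.994, 0.0]
force: [0.2, 0.8, -1.7]
gripper_width: 0.0079
time: 8.85
eef_pos: [0.571, -0.0176, 0.1676]
orientation: [2.247, 2.192, -0.002]
force: [-0.6, -0.7, -0.7]
gripper_width: 0.0079
time: 9.05
eef_pos: [0.5692, -0.0117, 0.1672]
orientation: [-2.234, -2.207, 0.001]
force: [0.4, 0.9, -0.1]
gripper_width: 0.0079
[ 0.56924073 -0.01166513  0.16720664] [[ 0.012  1.    -0.001]
 [ 1.    -0.012  0.001]
 [ 0.001 -0.001 -1.   ]] [-0.44312556  0.44274082  0.51552945  1.82906517 -0.26541052  0.93953641
  0.17689741]
```

View pics/w4.png

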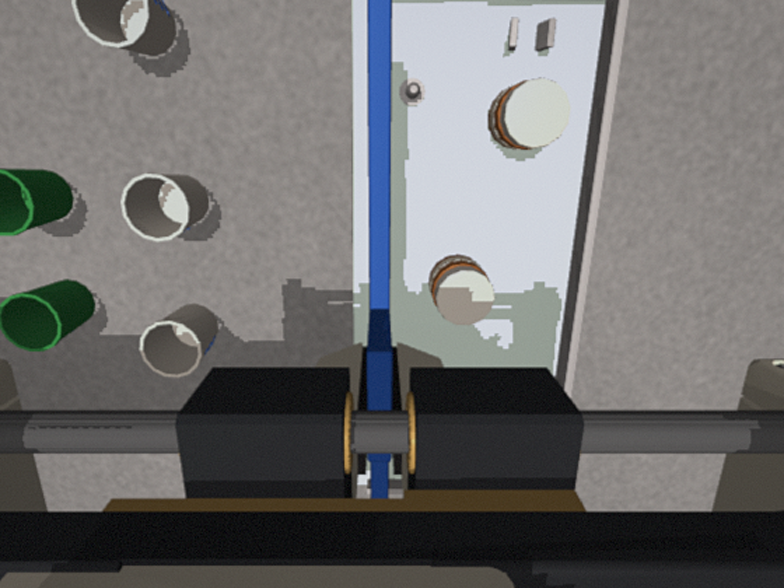

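Run:
```python
from h import *
import pickle;s=pickle.load(open('w4.pkl','rb'))
for k,v in {'pinL':(412,89,.033),'clipF':(514,33,.032),'clipR':(544,33,.032),'clipFtop':(514,17,.032),'railtopL':(623,5,.036),'railtopM':(573,385,.036),'railinTop':(606,5,.036),'railintopM':(565,385,.036),'frontL':(353,5,.018),'frontM':(352,280,.018),
'jarL':(537,113,.056),'jarM':(465,293,.056),'div1':(379,5,.142),'div2':(380,300,.142)}.items():
  print(k,at('wrist',(v[0]/1.4,v[1]/1.4),v[2],s).round(4))
```

```text
pinL [0.5874 0.0961 0.033 ]
clipF [0.642  0.1234 0.032 ]
clipR [0.6581 0.1232 0.032 ]
clipFtop [0.6414 0.1311 0.032 ]
railtopL [0.6968 0.135  0.036 ]
railtopM [ 0.6948 -0.086   0.036 ]
railinTop [0.6879 0.1351 0.036 ]
railintopM [ 0.6895 -0.0859  0.036 ]
frontL [0.5552 0.1412 0.018 ]
frontM [ 0.5501 -0.0175  0.018 ]
jarL [0.6503 0.0815 0.056 ]
jarM [ 0.6173 -0.0152  0.056 ]
div1 [0.5694 0.1101 0.142 ]
div2 [0.5686 0.0097 0.142 ]
```

Run:
```python
from h import *
save(cv2.imread('pics/raw_top0.png'),'c2.png',(228,128,352,190),6.4)
```

```text
(no output)
```

View pics/c2.png

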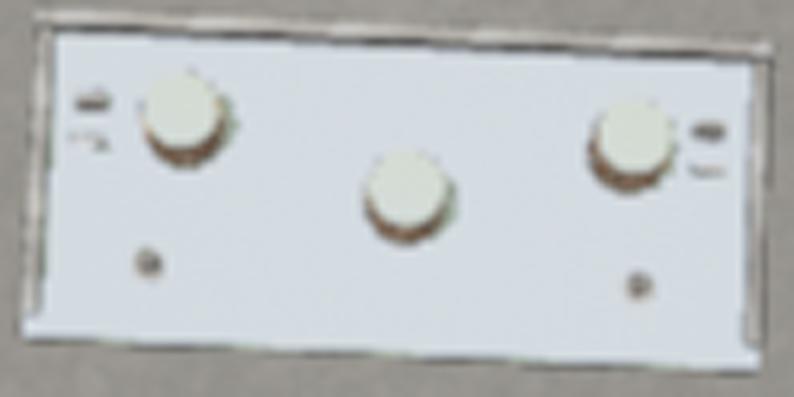

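Run:
```python
from h import *
f=lambda u,v,z:at('top',(228+(u+.5)/6.4-.5,128+(v+.5)/6.4-.5),z)
for k,a,b,z in [('pins',(149,262),(640,284),.03),('clipR',(93,101),(708,130),.03),('clipF',(93,142),(708,170),.03),('front',(25,339),(758,372),.018),('railtop',(40,18),(770,48),.036),('raillow',(60,33),(748,60),.03)]:
  A=f(*a,z);B=f(*b,z);print(k,A.round(4),B.round(4),'yaw',np.degrees(np.arctan2(-(A-B)[0],(A-B)[1])).round(2),np.linalg.norm(A-B).round(4))
for u,v in((186,110),(407,190),(636,136)):print(f(u,v,.056).round(4))
```

```text
pins [0.5882 0.0956 0.03  ] [ 0.583  -0.1227  0.03  ] yaw -1.36 0.2184
clipR [0.661  0.1228 0.03  ] [ 0.6537 -0.1525  0.03  ] yaw -1.52 0.2754
clipF [0.6423 0.1222 0.03  ] [ 0.6354 -0.1526  0.03  ] yaw -1.42 0.2749
front [0.5544 0.1507 0.018 ] [ 0.5466 -0.177   0.018 ] yaw -1.36 0.3278
railtop [0.697  0.1472 0.036 ] [ 0.6903 -0.1792  0.036 ] yaw -1.18 0.3265
raillow [0.692  0.1386 0.03  ] [ 0.6863 -0.1703  0.03  ] yaw -1.07 0.3089
[0.6511 0.0797 0.056 ]
[ 0.6174 -0.0179  0.056 ]
[ 0.6437 -0.1178  0.056 ]
```

```bash
python3 -m inch '[0,0,-0.6,0,-0.0015,-0.026,1, 0,0,0,0,0,-0.025,1, 0,0,0,0,0,-0.025,1, 0,0,0,0,0,0,1, 0,0,0,0,0,0,1]' && python3 -m inch '[0,0,0,0.006,0,0,1, 0,0,0,0.006,0,0,1, 0,0,0,0.004,0,0,1, 0,0,0,0.004,0,0,1, 0,0,0,0.004,-0.0005,0,1, 0,0,0,0.004,0,0,1, 0,0,0,0.004,0,0,1, 0,0,0,0.004,0,0,1]' && python3 -m inch '[0,0,0,0.004,0,0,1, 0,0,0,0.004,-0.0005,0,1, 0,0,0,0.004,0,0,1, 0,0,0,0.004,0,0,1, 0,0,0,0.004,0,0,1, 0,0,0,0.004,-0.0005,0,1, 0,0,0,0,0,0,1, 0,0,0,0,0,0,1]'
python3 - <<'E'
from h import *
s,_=snap('wrist','w5.png',None,1.4)
print(s['eef_pos'],Ro.from_rotvec(s['orientation']).as_matrix().round(3),s['force'])
import pickle;pickle.dump({k:s[k] for k in s},open('w5.pkl','wb'))
E
```

```text
time: 9.6
eef_pos: [0.5696, -0.0137, 0.0919]
orientation: [-2.248, -2.194, 0.001]
force: [-0.3, 0.3, 0.4]
gripper_width: 0.0076
time: 10.4
eef_pos: [0.606, -0.0149, 0.0915]
orientation: [-2.25, -2.193, 0.0]
force: [-0.6, 0.3, -1.0]
gripper_width: 0.0077
time: 11.2
eef_pos: [0.63, -0.0159, 0.0916]
orientation: [2.25, 2.193, 0.0]
force: [0.8, 0.2, -0.3]
gripper_width: 0.0078
[ 0.62997505 -0.01591417  0.09162881] [[ 0.026  1.     0.   ]
 [ 1.    -0.026 -0.   ]
 [-0.     0.    -1.   ]] [ 0.80815802  0.16855349 -0.3361765 ]
```

View pics/w5.png

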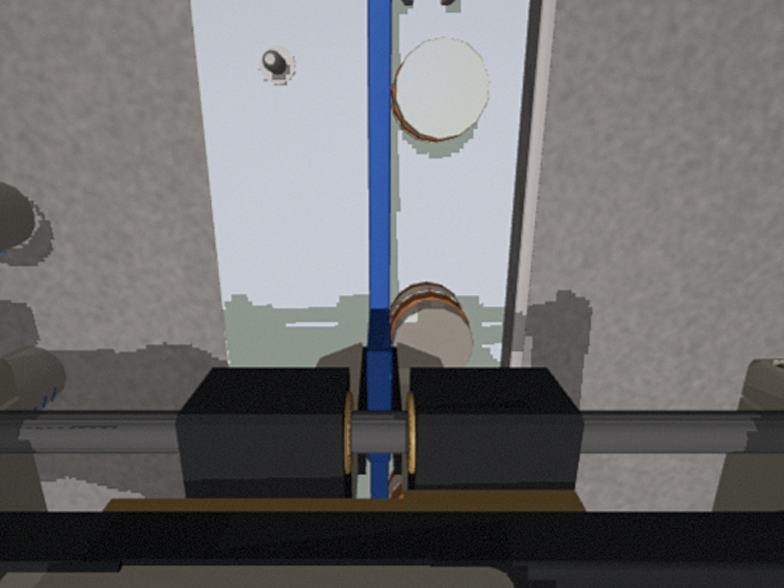

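```bash
python3 -m inch '[0,0,0,0.003,0,0,1, 0,0,0,0.003,0,0,1, 0,0,0,0.003,0,0,1, 0,0,0,0.003,0,0,1, 0,0,0,0.003,0.0005,0,1, 0,0,0,0.002,0,0,1, 0,0,0,0,0,0,1, 0,0,0,0,0,0,1]' && python3 -m inch '[0,0,0,0.002,0,0,1, 0,0,0,0,0,0,1, 0,0,0,0,0,0,1]' && python3 -m inch '[0,0,0,0.001,0,0,1, 0,0,0,0,0,0,1, 0,0,0,0,0,0,1]'
python3 - <<'E'
from h import *
s,_=snap('wrist','w6.png',None,1.4)
print(s['eef_pos'],s['force'])
import pickle;pickle.dump({k:s[k] for k in s},open('w6.pkl','wb'))
E
```

```text
time: 12.05
eef_pos: [0.6471, -0.0153, 0.0917]
orientation: [2.249, 2.193, 0.0]
force: [-0.2, 0.9, -1.1]
gripper_width: 0.0077
time: 12.35
eef_pos: [0.649, -0.0153, 0.0917]
orientation: [2.25, 2.193, 0.0]
force: [-0.1, -0.2, -0.1]
gripper_width: 0.0078
time: 12.65
eef_pos: [0.6498, -0.0153, 0.0916]
orientation: [-2.25, -2.193, -0.0]
force: [-0.9, 0.3, -0.4]
gripper_width: 0.0081
[ 0.64981914 -0.01533393  0.09164661] [-0.86487336  0.28796901 -0.41875494]
```

```bash
python3 -m inch '[0,0,0,0.001,0,0,1, 0,0,0,0,0,0,1, 0,0,0,0,0,0,1]' && python3 -m inch '[0,0,0,0.001,0,0,1, 0,0,0,0,0,0,1, 0,0,0,0,0,0,1]'
python3 - <<'E'
from h import *
s,_=snap('wrist','w6.png',None,1.4)
print(s['eef_pos'],s['force'])
E
```

```text
time: 13.0
eef_pos: [0.6509, -0.0153, 0.0916]
orientation: [2.249, 2.193, 0.0]
force: [-1.3, -1.5, -0.9]
gripper_width: 0.0078
time: 13.3
eef_pos: [0.6518, -0.0153, 0.0916]
orientation: [-2.25, -2.193, 0.0]
force: [-1.2, -0.0, -0.8]
gripper_width: 0.0075
[ 0.65177739 -0.01534621  0.09159111] [-1.16948224 -0.02210351 -0.76534666]
```

View pics/w6.png

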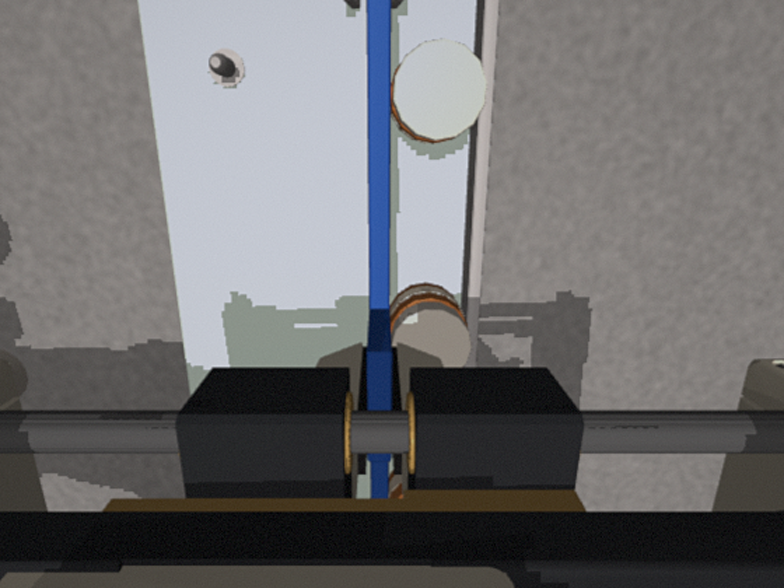

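```bash
for i in 1; do :; done; python3 -m inch '[0,0,0,0.001,0,0,1, 0,0,0,0,0,0,1, 0,0,0,0,0,0,1]' && python3 -m inch '[0,0,0,0.001,0,0,1, 0,0,0,0,0,0,1, 0,0,0,0,0,0,1]'
python3 - <<'E'
from h import *
s=bot.get_state();print(s['eef_pos'],s['force'],s['moment'])
im=cv2.imread('pics/raw_w6.png');save(im,'c3.png',(230,0,370,70),5.7)
E
```

```text
time: 13.65
eef_pos: [0.6521, -0.0153, 0.0914]
orientation: [-2.249, -2.192, 0.002]
force: [-4.9, -0.5, 2.0]
gripper_width: 0.0078
time: 13.95
eef_pos: [0.6523, -0.0154, 0.0912]
orientation: [-2.248, -2.191, 0.003]
force: [-8.0, -0.3, 3.1]
gripper_width: 0.0078
[ 0.65231725 -0.01535909  0.0912442 ] [-8.02508997 -0.2818506   3.0771627 ] [-0.07559448  2.02225956  0.06110491]
```

View pics/c3.png

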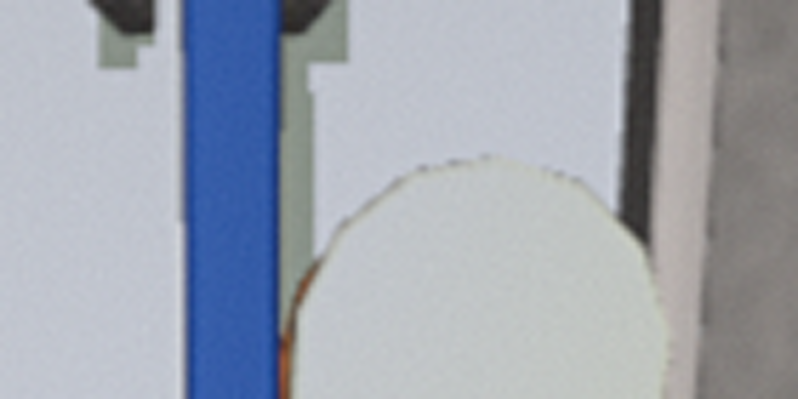

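```bash
python3 -m inch '[0,0,0,-0.0035,0,0,1, 0,0,0,0,0,0,1, 0,0,0,0,0,-0.003,1, 0,0,0,0,0,-0.003,1, 0,0,0,0,0,0,1, 0,0,0,0,0,0,1]' && python3 -m inch '[0,0,0,0,0,-0.003,1, 0,0,0,0,0,-0.003,1, 0,0,0,0,0,0,1, 0,0,0,0,0,0,1]'
```

```text
time: 14.55
eef_pos: [0.6504, -0.0154, 0.0855]
orientation: [2.25, 2.193, -0.0]
force: [0.2, 1.0, 0.6]
gripper_width: 0.0076
time: 14.95
eef_pos: [0.6502, -0.0153, 0.0795]
orientation: [-2.25, -2.193, 0.0]
force: [-0.6, -0.7, -1.0]
gripper_width: 0.0076
```

```bash
python3 -m inch '[0,0,0,0,0,-0.003,1, 0,0,0,0,0,0,1, 0,0,0,0,0,0,1]' && python3 -m inch '[0,0,0,0,0,-0.003,1, 0,0,0,0,0,0,1, 0,0,0,0,0,0,1]' && python3 -m inch '[0,0,0,0,0,-0.002,1, 0,0,0,0,0,0,1, 0,0,0,0,0,0,1]'
```

```text
time: 15.25
eef_pos: [0.6503, -0.0153, 0.0766]
orientation: [-2.25, -2.193, 0.0]
force: [-0.2, -0.1, -1.2]
gripper_width: 0.0077
time: 15.55
eef_pos: [0.6502, -0.0153, 0.0735]
orientation: [-2.25, -2.193, 0.0]
force: [-0.0, -0.3, -0.8]
gripper_width: 0.0076
time: 15.85
eef_pos: [0.6507, -0.0154, 0.073]
orientation: [2.249, 2.192, 0.002]
force: [-3.6, 0.2, 11.1]
gripper_width: 0.0078
```

```bash
python3 -m inch '[0,0,0,0,0,0.001,1, 0,0,0,0,0,0,0.2, 0,0,0,0,0,0,0.2, 0,0,0,0,0,0,0.2, 0,0,0,0,0,0,0.2, 0,0,0,0,0,0,0.2]' && python3 -m inch '[0,0,0,0,0,0.03,0.2, 0,0,0,0,0,0.04,0.2, 0,0,0,0,0,0.045,0.2, 0,0,0,0,0,0.045,0.2, 0,0,0,-0.03,0,0.03,-1, 0,0,0,-0.04,0,0,-1, 0,0,0,0,0,0,-1, 0,0,0,0,0,0,-1]'
python3 - <<'E'
from h import *
s,_=snap('wrist','w7.png',(100,0,460,300),2)
print(s['eef_pos'],Ro.from_rotvec(s['orientation']).as_matrix().round(3))
snap('top','t7.png',(228,128,352,190),4)
a=cv2.imread('pics/w7.png');b=cv2.imread('pics/t7.png')
b=cv2.copyMakeBorder(b,0,0,0,a.shape[1]-b.shape[1],0)
cv2.imwrite('pics/m7.png',cv2.resize(np.vstack([a,b]),None,fx=.7,fy=.7,interpolation=cv2.INTER_AREA))
import pickle;pickle.dump({k:s[k] for k in s},open('w7.pkl','wb'))
E
```

```text
time: 16.45
eef_pos: [0.6503, -0.0154, 0.0725]
orientation: [-2.25, -2.193, 0.0]
force: [-0.0, 0.2, -0.4]
gripper_width: 0.0362
time: 17.25
eef_pos: [0.5799, -0.0151, 0.263]
orientation: [-2.249, -2.193, -0.002]
force: [0.3, 1.0, -0.5]
gripper_width: 0.064
[ 0.57986858 -0.01507842  0.26304406] [[ 0.025  1.     0.001]
 [ 1.    -0.025  0.001]
 [ 0.001  0.001 -1.   ]]
```

View pics/m7.png

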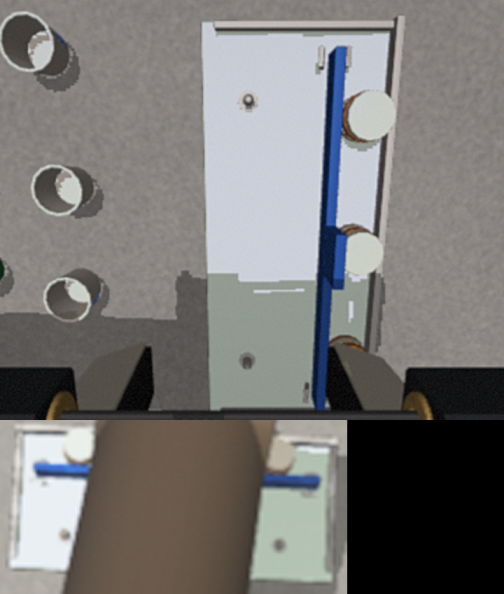

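```bash
python3 - <<'E'
from h import *
import pickle;s=pickle.load(open('w7.pkl','rb'))
for p in((277.9,71.4),(276.4,257.9)):print(at('wrist',p,.033,s).round(4))
E
python3 -m inch '[0,0,-7.9,-0.0134,-0.0287,0,-1, 0,0,-7.9,-0.0134,-0.0287,0,-1, 0,0,-7.9,-0.0134,-0.0287,0,-1, 0,0,-7.9,-0.0134,-0.0287,0,-1, 0,0,-7.9,-0.0134,-0.0287,0,-1, 0,0,-7.9,-0.0134,-0.0287,0,-1, 0,0,-7.9,-0.0134,-0.0287,0,-1, 0,0,-7.9,-0.0134,-0.0287,0,-1]' && python3 -m inch '[0,0,-7.9,-0.0134,-0.0287,-0.02,-1, 0,0,-7.9,-0.0134,-0.0287,-0.02,-1, 0,0,0,0,0,-0.02,-1, 0,0,0,0,0,0,-1, 0,0,0,0,0,0,-1]'
python3 - <<'E'
from h import *
s,_=snap('wrist','w8.png',None,1.4)
print(s['eef_pos'],Ro.from_rotvec(s['orientation']).as_matrix().round(3),s['joint_pos'])
import pickle;pickle.dump({k:s[k] for k in s},open('w8.pkl','wb'))
E
```

```text
[0.589  0.0953 0.033 ]
[ 0.5832 -0.1182  0.033 ]
time: 18.15
eef_pos: [0.4735, -0.2464, 0.2625]
orientation: [3.066, 0.681, -0.001]
force: [-0.1, -0.1, 0.7]
gripper_width: 0.0924
time: 18.65
eef_pos: [0.447, -0.3023, 0.2026]
orientation: [3.13, 0.263, -0.002]
force: [0.9, 0.6, 0.3]
gripper_width: 0.0918
[ 0.44704163 -0.30232686  0.20258724] [[ 0.986  0.167 -0.001]
 [ 0.167 -0.986 -0.   ]
 [-0.001  0.    -1.   ]] [-0.16049819  0.43357142  0.91482246  1.87745137 -0.39842106  1.02639491
 -0.48144063]
```

View pics/w8.png

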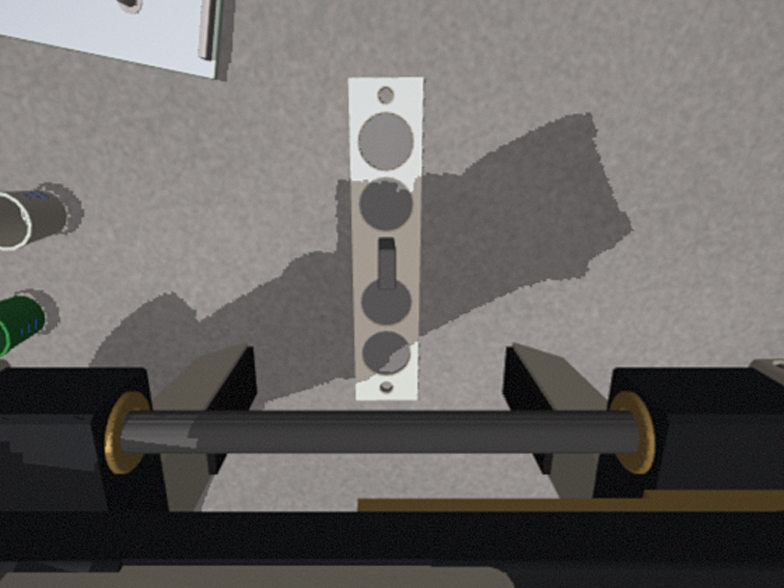

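Run:
```python
from h import *
import pickle;s=pickle.load(open('w8.pkl','rb'))
for k,u,v,z in[('holeF',386,95,.008),('holeN',387,387,.008),('hTopA',387,250,.052),('hTopB',387,290,.052),('w1',386,142,.003),('w4',386,353,.003)]:print(k,at('wrist',(u/1.4,v/1.4),z,s).round(4))
for X in([.4465,-.302,.052],):print(proj('wrist',X,s)*1.4)
```

```text
holeF [ 0.5564 -0.2895  0.008 ]
holeN [ 0.3401 -0.328   0.008 ]
hTopA [ 0.461  -0.3061  0.052 ]
hTopB [ 0.4344 -0.3107  0.052 ]
w1 [ 0.5267 -0.2947  0.003 ]
w4 [ 0.3673 -0.3225  0.003 ]
[[377.03705814 270.41720856]]
```

```bash
python3 -m inch '[0,0,0.4,0.001,-0.006,-0.04,0, 0,0,0,0,0,-0.04,0, 0,0,0,0,0,-0.04,0, 0,0,0,0,0,-0.03,0, 0,0,0,0,0,-0.02,0, 0,0,0,0,0,0,0, 0,0,0,0,0,0,1, 0,0,0,0,0,0,1]' 40 && python3 -m inch '[0,0,0,0,0,0,1, 0,0,0,0,0,0,1, 0,0,0,0,0,0,1, 0,0,0,0,0,0,1, 0,0,0,0,0,0,1, 0,0,0,0,0,0,1]'
```

```text
time: 19.5
eef_pos: [0.4487, -0.3088, 0.0343]
orientation: [3.128, 0.273, 0.004]
force: [0.3, -0.3, 0.7]
gripper_width: 0.0345
time: 20.1
eef_pos: [0.4477, -0.3083, 0.0332]
orientation: [-3.13, -0.272, -0.001]
force: [-0.2, 1.7, 7.2]
gripper_width: 0.012
```

```bash
python3 -m inch '[0,0,0,0,0,0.03,1, 0,0,0,0,0,0.04,1, 0,0,0,0,0,0.04,1, 0,0,7.87,0.0138,0.0295,0,1, 0,0,7.87,0.0138,0.0295,0,1, 0,0,7.87,0.0138,0.0295,0,1, 0,0,7.87,0.0138,0.0295,0,1, 0,0,7.87,0.0138,0.0295,0,1]' && python3 -m inch '[0,0,7.87,0.0138,0.0295,0,1, 0,0,7.87,0.0138,0.0295,0,1, 0,0,7.87,0.0138,0.0295,0,1, 0,0,7.87,0.0138,0.0295,0,1, 0,0,7.87,0.0138,0.0295,0,1, 0,0,0,0,0,-0.03,1, 0,0,0,0,0,-0.03,1, 0,0,0,0,0,0,1]' && python3 -m inch '[0,0,0,0,0,0,1, 0,0,0,0,0,0,1]'
python3 - <<'E'
from h import *
s,_=snap('wrist','w9.png',(180,0,380,280),2.1)
print(s['eef_pos'],Ro.from_rotvec(s['orientation']).as_matrix().round(4),s['joint_pos'])
import pickle;pickle.dump({k:s[k] for k in s},open('w9.pkl','wb'))
E
```

```text
time: 20.9
eef_pos: [0.5165, -0.1595, 0.1427]
orientation: [-2.852, -1.318, -0.0]
force: [0.5, 0.3, -1.3]
gripper_width: 0.012
time: 21.7
eef_pos: [0.5824, -0.013, 0.0792]
orientation: [-2.244, -2.192, 0.008]
force: [-1.3, -0.1, -1.6]
gripper_width: 0.0118
time: 21.9
eef_pos: [0.5862, -0.0138, 0.0841]
orientation: [2.247, 2.193, 0.002]
force: [0.5, -0.9, -0.7]
gripper_width: 0.0117
[ 0.58619905 -0.01382216  0.08410139] [[ 2.450e-02  9.997e-01  1.900e-03]
 [ 9.997e-01 -2.450e-02 -1.000e-04]
 [-1.000e-04  1.900e-03 -1.000e+00]] [-0.36061941  0.56452761  0.42140156  1.86046945 -0.31605996  0.78055464
  0.20474793]
```

View pics/w9.png

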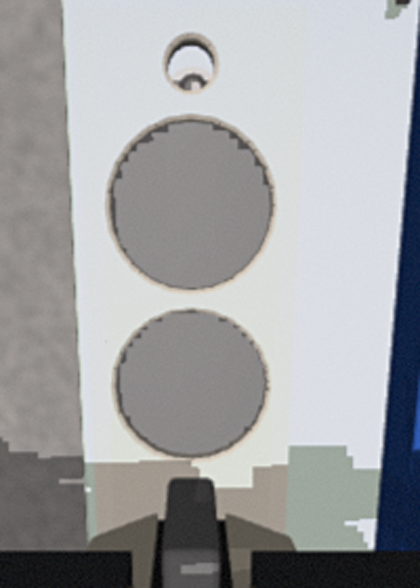

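Run:
```python
from h import *
import pickle;s=pickle.load(open('w9.pkl','rb'))
g=lambda u,v,z:at('wrist',(180+(u+.5)/2.1-.5,(v+.5)/2.1-.5),z,s).round(4)
print('hole',g(190,63,.0589),'well',g(190,205,.0539),'pin tip',g(194,84,.033),g(194,88,.033),'pin mid',g(193,90,.027))
```

```text
hole [0.5875 0.0972 0.0589] well [0.5868 0.0676 0.0539] pin tip [0.5885 0.0972 0.033 ] [0.5885 0.0963 0.033 ] pin mid [0.5883 0.0968 0.027 ]
```

```bash
python3 -m inch '[0,0,0,0.001,-0.0005,-0.01,1, 0,0,0,0,0,-0.007,1, 0,0,0,0,0,-0.003,1, 0,0,0,0,0,0,1, 0,0,0,0,0,0,1]' && python3 -m inch '[0,0,0,0,0,-0.003,1, 0,0,0,0,0,0,1, 0,0,0,0,0,0,1]' && python3 -m inch '[0,0,0,0,0,-0.002,1, 0,0,0,0,0,0,1, 0,0,0,0,0,0,1]'
```

```text
time: 22.45
eef_pos: [0.5863, -0.0139, 0.0625]
orientation: [-2.248, -2.195, 0.0]
force: [0.6, -1.0, -1.6]
gripper_width: 0.0117
time: 22.75
eef_pos: [0.5863, -0.0138, 0.0596]
orientation: [-2.248, -2.195, 0.0]
force: [-0.9, 0.2, -1.5]
gripper_width: 0.0117
time: 23.05
eef_pos: [0.5863, -0.0138, 0.0576]
orientation: [-2.248, -2.195, 0.0]
force: [-0.6, 0.5, -1.0]
gripper_width: 0.0119
```

```bash
python3 -m inch '[0,0,0,0,0,-0.002,1, 0,0,0,0,0,0,1, 0,0,0,0,0,0,1]' && python3 -m inch '[0,0,0,0,0,-0.002,1, 0,0,0,0,0,0,1, 0,0,0,0,0,0,1]' && python3 -m inch '[0,0,0,0,0,-0.002,1, 0,0,0,0,0,0,1, 0,0,0,0,0,0,1]' && python3 -m inch '[0,0,0,0,0,-0.001,1, 0,0,0,0,0,0,1, 0,0,0,0,0,0,1]'
```

```text
time: 23.35
eef_pos: [0.5863, -0.0138, 0.0556]
orientation: [-2.248, -2.195, 0.0]
force: [0.5, 0.1, -1.4]
gripper_width: 0.0118
time: 23.65
eef_pos: [0.5863, -0.0139, 0.0536]
orientation: [-2.248, -2.195, 0.0]
force: [0.2, -0.5, -1.0]
gripper_width: 0.0119
time: 23.95
eef_pos: [0.5863, -0.0139, 0.0516]
orientation: [-2.248, -2.195, 0.0]
force: [-0.3, 0.8, -0.5]
gripper_width: 0.0119
time: 24.25
eef_pos: [0.5864, -0.0139, 0.0513]
orientation: [2.248, 2.195, 0.001]
force: [-1.9, 0.5, 6.5]
gripper_width: 0.0118
```

```bash
python3 -m inch '[0,0,0,0,0,0.001,1, 0,0,0,0,0,0,0.2, 0,0,0,0,0,0,0.2, 0,0,0,0,0,0,0.2, 0,0,0,0,0,0,0.2, 0,0,0,0,0,0,0.2]' 8 && python3 -m inch '[0,0,0,0,0,0.03,0.2, 0,0,0,0,0,0.04,0.2, 0,0,0,0,0,0.04,0.2, 0,0,0,-0.03,0.025,0.03,-0.3, 0,0,0,-0.03,0.025,0.02,-0.3, 0,0,0,-0.03,0.025,0,-0.3, 0,0,0,-0.03,0.025,0,-0.3, 0,0,0,0,0,0,-0.3]'
python3 - <<'E'
from h import *
import pickle
for n,L in(('w4',[(158,207),(174,348)]),):
  s=pickle.load(open(n+'.pkl','rb'))
  for p in L:print(n,at('wrist',(p[0]/1.4,p[1]/1.4),.042,s).round(4))
s=pickle.load(open('w7.pkl','rb'))
for p in((29,43),(57,190),(70,298)):print('w7',at('wrist',(100+p[0]/1.4,p[1]/1.4),.042,s).round(4))
s,_=snap('wrist','w10.png',None,1.4)
pickle.dump({k:s[k] for k in s},open('w10.pkl','wb'));print(s['eef_pos'])
E
```

```text
time: 24.85
eef_pos: [0.5863, -0.0138, 0.0516]
orientation: [2.248, 2.195, -0.0]
force: [0.5, 0.2, -0.2]
gripper_width: 0.0365
time: 25.65
eef_pos: [0.4626, 0.0897, 0.2115]
orientation: [-2.239, -2.199, 0.0]
force: [0.6, 0.0, 0.2]
gripper_width: 0.0595
w4 [0.4414 0.0342 0.042 ]
w4 [ 0.4383 -0.0538  0.042 ]
w7 [0.4345 0.1357 0.042 ]
w7 [0.4402 0.0338 0.042 ]
w7 [ 0.4388 -0.0534  0.042 ]
[0.46256529 0.08966331 0.21151666]
```

View pics/w10.png

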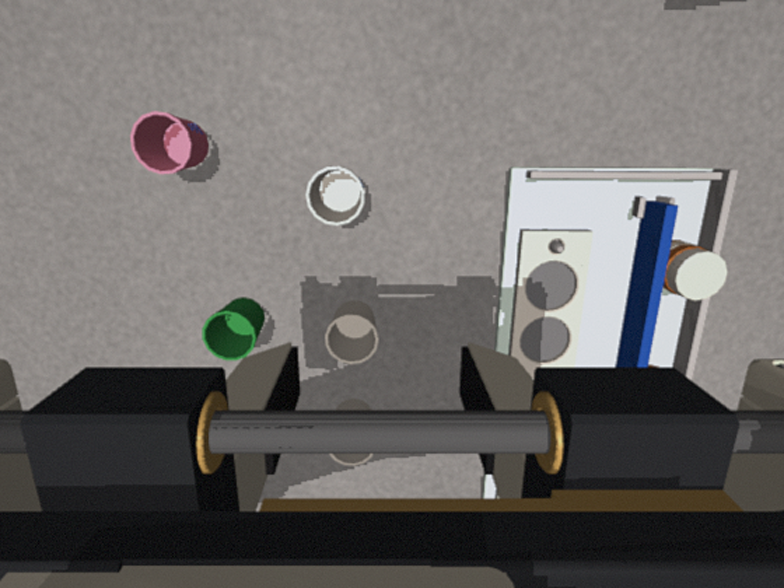

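```bash
python3 -m inch '[0,0,0,-0.016,0.025,0,-0.3, 0,0,0,-0.016,0.0247,0,-0.3, 0,0,0,0,0,-0.04,-0.3, 0,0,0,0,0,-0.04,-0.3, 0,0,0,0,0,-0.03,-0.3, 0,0,0,0,0,0,-0.3, 0,0,0,0,0,0,-0.3]'
```

```text
time: 26.4
eef_pos: [0.435, 0.1351, 0.102]
orientation: [2.249, 2.193, -0.002]
force: [0.8, -0.1, -0.4]
gripper_width: 0.0598
```

```bash
python3 -m inch '[0,0,0,0,0.0005,-0.04,-0.3, 0,0,0,0,0,-0.036,-0.3, 0,0,0,0,0,0,-0.3, 0,0,0,0,0,0,1, 0,0,0,0,0,0,1, 0,0,0,0,0,0,1, 0,0,0,0,0,0,1, 0,0,0,0,0,0,1]' 8 && python3 -m inch '[0,0,0,0,0,0,1, 0,0,0,0,0,0,1]' && python3 -m inch '[0,0,0,0,0,0.03,1, 0,0,0,0,0,0.04,1, 0,0,0,0,0,0.03,1, 0,0,0,0.038,-0.0175,0,1, 0,0,0,0.038,-0.0175,0,1, 0,0,0,0.038,-0.0175,0,1, 0,0,0,0.039,-0.017,0,1, 0,0,0,0,0,0,1]' && python3 -m inch '[0,0,0,0,0,0,1, 0,0,0,0,0,0,1, 0,0,0,0,0,0,1]'
```

```text
time: 27.2
eef_pos: [0.4349, 0.1369, 0.0267]
orientation: [2.247, 2.195, 0.003]
force: [-0.4, 0.1, 6.0]
gripper_width: 0.037
time: 27.4
eef_pos: [0.4348, 0.1368, 0.0266]
orientation: [2.247, 2.195, 0.003]
force: [-1.3, -0.2, 7.7]
gripper_width: 0.0371
time: 28.2
eef_pos: [0.5921, 0.0632, 0.1266]
orientation: [2.249, 2.187, 0.003]
force: [-0.8, -0.2, 0.5]
gripper_width: 0.0369
time: 28.5
eef_pos: [0.5863, 0.0678, 0.1258]
orientation: [-2.246, -2.196, 0.0]
force: [-0.4, -0.5, 0.3]
gripper_width: 0.0372
```

```bash
python3 -m inch '[0,0,0,0.002,-0.0007,-0.03,1, 0,0,0,0,0,-0.02,1, 0,0,0,0,0,-0.01,1, 0,0,0,0,0,-0.008,1, 0,0,0,0,0,-0.004,1, 0,0,0,0,0,-0.003,1, 0,0,0,0,0,0,1, 0,0,0,0,0,0,1]' && python3 -m inch '[0,0,0,0,0,-0.002,1, 0,0,0,0,0,0,1, 0,0,0,0,0,0,1]'
```

```text
time: 29.3
eef_pos: [0.5897, 0.0662, 0.0511]
orientation: [2.247, 2.195, 0.001]
force: [0.0, 0.5, 0.1]
gripper_width: 0.0367
time: 29.6
eef_pos: [0.5894, 0.0661, 0.0487]
orientation: [2.248, 2.195, 0.0]
force: [0.1, 0.6, 0.2]
gripper_width: 0.0371
```

```bash
python3 -m inch '[0,0,0,-0.001,0.001,-0.0015,1, 0,0,0,0,0,0,1, 0,0,0,0,0,0,1]' && python3 -m inch '[0,0,0,0,0,0,0.2, 0,0,0,0,0,0,0, 0,0,0,0,0,0,0, 0,0,0,0,0,0,-0.1, 0,0,0,0,0,0,-0.1]' && python3 -m inch '[0,0,0,0,0,0.03,-0.1, 0,0,0,0,0,0.04,-0.1, 0,0,0,-0.02,0,0.035,-0.1, 0,0,0,-0.043,-0.01,0,-0.3, 0,0,0,-0.043,-0.01,0,-0.3, 0,0,0,-0.043,-0.012,0,-0.3, 0,0,0,0,0,0,-0.3, 0,0,0,0,0,0,-0.3]'
```

```text
time: 29.9
eef_pos: [0.5885, 0.067, 0.0474]
orientation: [2.248, 2.194, 0.0]
force: [0.0, -1.3, 3.3]
gripper_width: 0.0373
time: 30.4
eef_pos: [0.5882, 0.0673, 0.047]
orientation: [-2.247, -2.195, 0.0]
force: [0.1, -0.2, -0.1]
gripper_width: 0.05
time: 31.2
eef_pos: [0.4389, 0.0353, 0.1525]
orientation: [-2.248, -2.195, -0.002]
force: [1.2, 0.7, -0.5]
gripper_width: 0.0596
```

```bash
python3 -m inch '[0,0,0,0.001,-0.0012,-0.04,-0.3, 0,0,0,0,0,-0.04,-0.3, 0,0,0,0,0,-0.03,-0.3, 0,0,0,0,0,-0.0165,-0.3, 0,0,0,0,0,0,-0.3, 0,0,0,0,0,0,-0.3]' && python3 -m inch '[0,0,0,0,0,0,1, 0,0,0,0,0,0,1, 0,0,0,0,0,0,1, 0,0,0,0,0,0,1, 0,0,0,0,0,0,1, 0,0,0,0,0,0,1, 0,0,0,0,0,0,1]' 8 && python3 -m inch '[0,0,0,0,0,0.03,1, 0,0,0,0,0,0.04,1, 0,0,0,0,0,0.03,1, 0,0,0,0.0365,-0.0028,0,1, 0,0,0,0.0365,-0.0028,0,1, 0,0,0,0.0365,-0.0028,0,1, 0,0,0,0.037,-0.0026,0,1, 0,0,0,0,0,0,1]' && python3 -m inch '[0,0,0,0,0,0,1, 0,0,0,0,0,0,1, 0,0,0,0,0,0,1]'
```

```text
time: 31.8
eef_pos: [0.4414, 0.034, 0.0257]
orientation: [2.248, 2.194, -0.0]
force: [-0.1, -0.4, 1.1]
gripper_width: 0.0596
time: 32.5
eef_pos: [0.4409, 0.0342, 0.0262]
orientation: [2.247, 2.195, 0.002]
force: [-1.2, 0.9, 7.3]
gripper_width: 0.0371
time: 33.3
eef_pos: [0.5912, 0.0225, 0.1258]
orientation: [2.245, 2.192, 0.003]
force: [-0.2, 0.3, -0.1]
gripper_width: 0.0372
time: 33.6
eef_pos: [0.5858, 0.0231, 0.1257]
orientation: [-2.247, -2.194, 0.0]
force: [-0.1, 0.4, -0.1]
gripper_width: 0.0372
```

```bash
python3 -m inch '[0,0,0,0.0005,0,-0.03,1, 0,0,0,0,0,-0.02,1, 0,0,0,0,0,-0.01,1, 0,0,0,0,0,-0.008,1, 0,0,0,0,0,-0.004,1, 0,0,0,0,0,-0.003,1, 0,0,0,0,0,0,1, 0,0,0,0,0,0,1]'
```

```text
time: 34.4
eef_pos: [0.5877, 0.0229, 0.0511]
orientation: [2.247, 2.194, 0.001]
force: [0.7, 0.1, 0.7]
gripper_width: 0.037
```

```bash
python3 -m inch '[0,0,0,0,0,-0.0035,1, 0,0,0,0,0,0,1, 0,0,0,0,0,0,1]' && python3 -m inch '[0,0,0,0,0,-0.0005,1, 0,0,0,0,0,0,0.2, 0,0,0,0,0,0,0, 0,0,0,0,0,0,0, 0,0,0,0,0,0,-0.1, 0,0,0,0,0,0,-0.1]' && python3 -m inch '[0,0,0,0,0,0.03,-0.1, 0,0,0,0,0,0.04,-0.1, 0,0,0,-0.02,0,0.035,-0.1, 0,0,0,-0.043,-0.025,0,-0.3, 0,0,0,-0.043,-0.026,0,-0.3, 0,0,0,-0.043,-0.026,0,-0.3, 0,0,0,0,0,0,-0.3, 0,0,0,0,0,0,-0.3]'
```

```text
time: 34.7
eef_pos: [0.5877, 0.023, 0.0474]
orientation: [2.247, 2.194, 0.001]
force: [1.3, -0.4, 1.7]
gripper_width: 0.0368
time: 35.3
eef_pos: [0.5871, 0.023, 0.0464]
orientation: [-2.247, -2.195, 0.001]
force: [-0.6, -0.1, -0.9]
gripper_width: 0.0501
time: 36.1
eef_pos: [0.4383, -0.054, 0.152]
orientation: [-2.249, -2.193, -0.002]
force: [0.6, -0.6, -0.0]
gripper_width: 0.0598
```

```bash
python3 -m inch '[0,0,0,0,0,-0.04,-0.3, 0,0,0,0,0,-0.04,-0.3, 0,0,0,0,0,-0.03,-0.3, 0,0,0,0,0,-0.016,-0.3, 0,0,0,0,0,0,-0.3, 0,0,0,0,0,0,-0.3]' && python3 -m inch '[0,0,0,0,0,0,1, 0,0,0,0,0,0,1, 0,0,0,0,0,0,1, 0,0,0,0,0,0,1, 0,0,0,0,0,0,1, 0,0,0,0,0,0,1, 0,0,0,0,0,0,1]' 8 && python3 -m inch '[0,0,0,0,0,0.03,1, 0,0,0,0,0,0.04,1, 0,0,0,0,0,0.03,1, 0,0,0,0.0365,0.001,0,1, 0,0,0,0.0365,0.001,0,1, 0,0,0,0.0365,0.001,0,1, 0,0,0,0.037,0,0,1, 0,0,0,0,0,0,1]' && python3 -m inch '[0,0,0,0,0,0,1, 0,0,0,0,0,0,1, 0,0,0,0,0,0,1, 0,0,0,0,0,0,1]'
```

```text
time: 36.7
eef_pos: [0.4397, -0.0535, 0.0256]
orientation: [2.247, 2.195, -0.0]
force: [0.6, -0.2, 0.7]
gripper_width: 0.0593
time: 37.4
eef_pos: [0.439, -0.0537, 0.0259]
orientation: [2.248, 2.195, 0.001]
force: [-0.4, -0.3, 5.8]
gripper_width: 0.0368
time: 38.2
eef_pos: [0.5896, -0.0503, 0.1254]
orientation: [2.244, 2.195, 0.002]
force: [-0.4, -0.3, -0.8]
gripper_width: 0.0371
time: 38.6
eef_pos: [0.5846, -0.0508, 0.1258]
orientation: [-2.248, -2.194, -0.0]
force: [-0.3, 0.2, 0.6]
gripper_width: 0.0372
```

```bash
python3 -m inch '[0,0,0,0,0,-0.03,1, 0,0,0,0,0,-0.02,1, 0,0,0,0,0,-0.01,1, 0,0,0,0,0,-0.008,1, 0,0,0,0,0,-0.004,1, 0,0,0,0,0,-0.003,1, 0,0,0,0,0,0,1, 0,0,0,0,0,0,1]'
```

```text
time: 39.4
eef_pos: [0.5856, -0.0508, 0.0511]
orientation: [2.247, 2.194, 0.001]
force: [-0.0, -0.0, -0.9]
gripper_width: 0.0371
```

Release, rise, and swing back to where the camera sees the whole shelf.

```bash
python3 -m inch '[0,0,0,0,0,-0.0035,1, 0,0,0,0,0,0,1, 0,0,0,0,0,0,1]' && python3 -m inch '[0,0,0,0,0,-0.0005,1, 0,0,0,0,0,0,0.2, 0,0,0,0,0,0,0, 0,0,0,0,0,0,0, 0,0,0,0,0,0,-0.1, 0,0,0,0,0,0,-0.1]' && python3 -m inch '[0,0,0,0,0,0.03,-0.1, 0,0,0,0,0,0.04,-0.1, 0,0,0,0,0,0.04,-0.1, 0,0,0,0,0.02,0.04,-0.3, 0,0,0,0,0.04,0.03,-0.3, 0,0,0,0,0.04,0.03,-0.3, 0,0,0,0,0.04,0,-0.3, 0,0,0,0,0.04,0,-0.3]' && python3 -m inch '[0,0,0,-0.03,0.04,0,-0.3, 0,0,0,-0.04,0.04,0,-0.3, 0,0,0,-0.04,0.04,0,-0.3, 0,0,0,0,0,0,-0.3, 0,0,0,0,0,0,-0.3]'
python3 - <<'E'
from h import *
import pickle
s,a=snap('wrist','w11.png'); print(s['eef_pos'],s['time'])
pickle.dump({k:s[k] for k in s},open('w11.pkl','wb'))
_,b=snap('top','t11.png');_,c=snap('scene','s11.png')
b=cv2.resize(b[100:280,110:470],(720,360),interpolation=cv2.INTER_CUBIC)
c=cv2.resize(c[180:330,130:370],(384,240),interpolation=cv2.INTER_CUBIC)
a=cv2.resize(a[0:300],(400,214),interpolation=cv2.INTER_AREA)
d=np.zeros((240,800,3),'uint8');d[:,:384]=c;d[:214,390:790]=a
b=cv2.copyMakeBorder(b,0,0,0,80,0);cv2.imwrite('pics/m11.png',np.vstack([b,d]))
E
```

```text
time: 39.7
eef_pos: [0.5854, -0.0508, 0.0473]
orientation: [2.248, 2.195, 0.0]
force: [-0.0, -1.2, 1.0]
gripper_width: 0.0372
time: 40.3
eef_pos: [0.5852, -0.0507, 0.0465]
orientation: [-2.248, -2.195, 0.0]
force: [-0.1, 0.7, 0.4]
gripper_width: 0.0503
time: 41.1
eef_pos: [0.5856, 0.1309, 0.258]
orientation: [2.247, 2.194, 0.004]
force: [0.5, 0.6, -0.9]
gripper_width: 0.0596
time: 41.6
eef_pos: [0.4836, 0.2411, 0.2567]
orientation: [-2.244, -2.198, -0.0]
force: [0.9, -0.4, -0.6]
gripper_width: 0.0595
[0.48364813 0.24113781 0.25669049] 41.6
```

View pics/m11.png

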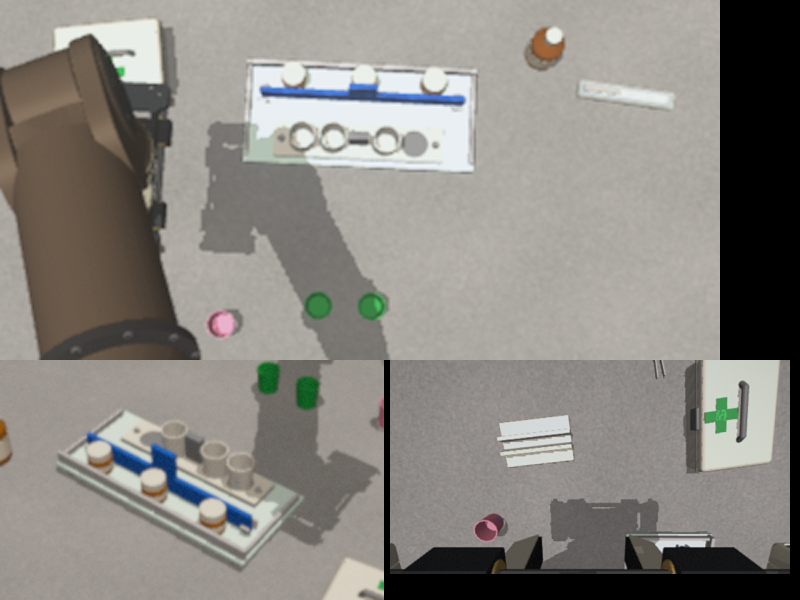

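Run:
```python
from h import *
save(cv2.imread('pics/raw_t11.png'),'c11.png',(228,124,352,190),6.4)
```

```text
(no output)
```

View pics/c11.png

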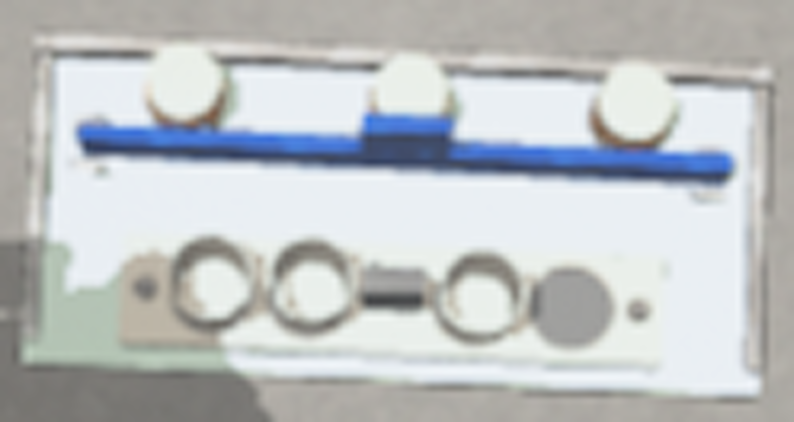

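```bash
python3 -c "
from rig import bot
s=bot.get_state();print(s['time'],s['force']);print(bot.sign_off())"
```

```text
41.75 [ 0.13567587 -0.78197346  0.56778789]
the job is handed in; nothing more can be done
None
```

The job is done and handed in at 41.75 s, with the robot clear of everything.

- **Jars:** I pushed the three jars back with the divider until it met about 8 N of resistance at the rail. In the last pictures the row is straight and parallel to the rail. I judged contact from the push force and the overhead view, not jar by jar.
- **Divider:** I lowered it into both clips. It seated at 73.0 mm tool height, against an expected 72.9 mm.
- **Caddy:** I lowered it over both pins without side force. It landed flush at 51.3 mm tool height, against an expected 51.2 mm, and both pins show in its holes.
- **Cups:** The three cups stand upright in separate wells (+80, +37 and −37 mm). The −80 mm well is empty because there was no fourth cup.
- **Left alone:** I did not touch the first aid box, amber bottle, thermometer case, tweezers, or the green and pink cups. I saw nothing knocked aside during the run.

**Mishap and one disagreement:** My first grasp of the divider closed too late and missed. The divider was undisturbed and I picked it up on the second try. My early camera estimate of the clip slot was about 2 mm off from where the jars met the rail. I used the contact position, and the divider went in without resistance.

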